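# Set up the display board and put its clip on

## Robot

A 6-joint arm with a two-finger parallel gripper is mounted at the origin on the work surface. World frame = base frame: x ahead of the robot, y to its left, z up, the work surface at z = 0. Lengths are in m, angles in rad, forces in N, time in s.
With the tool pointing down it reaches from about 0.25 to 0.725 m from the base axis. Payload 4 kg.
Tool frame: the origin (TCP) lies midway between the tips of the shut fingers; the grasp point (between the pads) lies 19 mm behind it (bot.grip_depth is the distance from the TCP to the grasp point, in m); z points along the fingers, y is the line along which they close (so a half turn about z gives the same grasp; the last joint's range is limited). The gripper opens to 85 mm and grips with 20 to 120 N. Pads are 22 mm wide; open, the fingers measure 114 mm over their backs; the gripper's body (76 mm by 85 mm) begins 54 mm behind the grasp point. The pads swing forward as they close: fully open they stand 13 mm farther back than shut.
Start: joints at [-1.171, 0.241, 0.005, 1.335, 0, 1.571], TCP at [0.195, -0.461, 0.231] pointing down, gripper open.
Joint ranges: [-2.72, 2.72], [-1.05, 1.87], [-1.09, 1.28], [-1.99, 2.15], [-1.42, 1.44], [-3.14, 3.14]. Speed limits (rad/s): [2.79, 2.79, 3.14, 3.14, 3.14, 3.14].

## Interface

Orientations are given as a unit quaternion [x, y, z, w].
In Python, from workcell import bot gives the robot as it stands.
- The arm moves only by the shell command python3 -m creep 'ROWS'. ROWS is JSON, one flat list of numbers, 5 for each row, row after row: the shift along the world's x, y, z in m, then the turn about the world's z in rad, then the finger opening in m, from 0 to 0.0854. In form: [x, y, z, twist, claw, x, y, z, twist, claw, ...]. A call has 1 to 10 rows; each row is the pose to reach, as a shift and turn from the pose commanded when the call began; what a row does not reach only later rows make up. A row lasts 1/12 s, in which the tool goes at most 41.7 mm and 7.16 degrees, less where a joint would pass 70% of its speed; a pose out of reach is approached as far as the arm can. A call with a gripper value outside its range is refused whole. The fingers move at their own pace and stop on an object; the grip force is fixed at half the most. Time passes only in rows, so rows that repeat a pose let the fingers close. It gives the time, the measured TCP pose, the force, the opening and the grip force at its end, in the units of the state.
- bot.get_obs(): the state, without advancing time (a new reading comes with each control period).
- bot.camera(name): name is "scene" or "top" or "wrist"; returns a dict with "pixels" (400x640x3 uint8, red, green, blue), "camera_matrix" (3x3 intrinsics, pixels), "extrinsics" (4x4, takes a point from world to camera coordinates); the wrist camera has in their place "T_tool_cam" (4x4, takes a point from camera to tool coordinates, whose origin is the TCP and whose axes are the flange's). Camera axes: x right, y down, z forward; pixel columns grow to the right and rows downward; lengths in m; the calibration is good to about 2 mm. The wrist camera is an equidistant fisheye: a pixel r from the principal point sees the ray r / f radians off the axis. A picture is of the moment at which its call begins: read the wrist's pose just before it. There is no depth.
- bot.job_done(): hands the job in; it is judged then, once.
Trained networks look in the newest picture that a camera, given by its name, has taken for a name from the list of things; names that differ only in an ending like _2 or _b are one class to them, and where a whole thing is asked for, a point or a joint stands for the part that bears it (a point fixed in the world has none). Each returns a list of dicts, best first, with "score" (0 to 1); they miss things now and then, are a little off and sometimes report something else, mostly with a low value. They report only what shows in the picture. A call takes as long as a camera call. They do not tell look-alikes from the thing itself.
- bot.look_for(camera, thing): "centre" ([column, row] as shares, 0 to 1, of the picture: columns of its width, rows of its height, amid what is visible of it).
- bot.place_of(camera, thing): "centre" ([column, row] as shares, 0 to 1, of the picture: columns of its width, rows of its height: a listed point, or the origin of a listed thing).
The state is a dict: "clock": time; "joint_pos": joint angles; "joint_vel": joint speeds; "tau": joint torques, N m; "eef_pos": TCP position; "tool_rot": TCP orientation; "ft_force": force on the tool from outside, world axes, zero at the start; "ft_torque": the same for the moment, N m; "grip_width": finger opening in m; "grasp_force": force on a finger pad.
Only numpy, scipy, OpenCV 4.12 (cv2) and the standard library are available. Lean on these libraries where they do the work, as an engineer would, in place of code of your own. Each camera call takes 0.05 s, during which the arm holds its last target. There are 200 camera calls.

## Task

Set up the display stand: lift the upright plywood board onto the base so that its foot is fully home on the two pegs (either way round). Then take the large sprung clip off the rack and clip it upright onto the middle of the board's top edge, pushed well down so that the jaws bite the board on both faces, and let go. Leave the other things on the table where they are.

Things in the scene. Friction and masses are not known exactly. Their poses are not given: they have to be found in the camera images.
- stand_base: wooden stand base, fixed to the table: slab 90 (x) x 160 (y) x 15 mm with two upright dark pegs of 10 mm diameter standing 18 mm above the slab (3 mm tapered tip) at y = -45 and +45 mm. Origin: centre of its underside, z up
- base_seat (a point): centre of the top face of the base's slab, midway between the pegs, 15 mm above the table; the board's origin belongs here
- stand_board: display board, loose, standing on its foot, 0.28 kg. Foot 60 (x) x 140 (y) x 22 mm with two through holes of 14 mm (2 mm chamfer below) at y = -45 and +45 mm; plywood panel 8 mm thick (x), 120 mm wide (y), from 22 to 132 mm above the foot's underside, square top edge. Origin: centre of the foot's underside; z up. Symmetric front to back
- board_top (a point): middle of the top edge of the board's panel, 132 mm above the board's origin, same axes as the board
- clip_rack: clip rack, fixed: wooden foot 70 (x) x 190 (y) x 15 mm with an upright plate 8 mm thick (x), 170 mm long (y), its top edge 75 mm above the table. Origin: centre of its underside
- spring_clip: large sprung clip, loose, 0.1 kg, dark steel, rubber ends; starts clipped upright astride the rack's top edge. Origin: middle of its pivot axis along y (steel barrel 12 mm diameter, 42 mm long over the cheeks); z up to the handles, jaws close along x. The barrel stops an edge at 6 mm below the origin; it starts with the rack's edge 8 mm below
- clip_grip (a point): point midway between the clip's two handles, 30 mm above its pivot. Handles 30 mm wide (y) spread up to rubber ends 44 mm above the pivot (tops at 48), 56 mm over their outsides along x; squeezing them along x (about 6 N each) opens the jaws, to a stop at 30 mm over the ends
- clip_mouth (a point): point midway between the jaw pads, 28 mm below the pivot. Pads 30 mm wide (y) reach from 21 to 36 mm below the pivot, 8 mm apart at the start, about 27 mm apart when squeezed open (then 39 mm over their outsides)
- jaw (a joint): turn of each arm of the clip, rad: 0 = jaw pads parallel and 8 mm apart (as on the rack or on the board), 0.28 = squeezed fully open, -0.1 = closed on nothing
- small_clip: small dark bulldog clip, 24 mm wide, 38 mm tall, astride the rack's edge near the rack's +y end: not the one to use; origin at the underside of its bridge, on the rack's edge; bystander, leave alone
- glue_bottle: white glue bottle, 40 mm across, 75 mm tall; origin at the centre of its underside; bystander, leave alone
- tape_roll: brown tape roll lying flat, 70 mm across, 22 mm tall; origin at the centre of its underside; bystander, leave alone
- glue_stick: grey glue stick standing up, 24 mm across, 70 mm tall; origin at the centre of its underside; bystander, leave alone
- eraser: dark eraser 22 x 50 x 14 mm; origin at the centre of its underside; bystander, leave alone
- scissors: scissors lying flat, about 140 mm long, orange finger loops; origin at the scissors' rivet; bystander, leave alone
- pencil_cup: cardboard pencil cup, 70 mm across, with pencils to 136 mm; origin at the centre of its underside; bystander, leave alone
- pencil_case: purple pencil case 80 x 190 x 50 mm; origin at the centre of its underside; bystander, leave alone
Things that resemble listed ones, but are neither listed nor needed, are in the scene too. There is more than one size of the stand_board; the one meant has the size given above.

How it is judged:
On the way, in this order (a step that is already met when the one before it is completed fails the run):
1. the board stands fully home on the base's pegs (horizontal distance between stand_board and stand_base below 0.006 m and z of stand_board in the frame of stand_base below 0.018 m and angle between stand_board's own z axis and vertical below 0.06 rad and angle between the x axis of stand_board and the x axis of stand_base, either way round below 0.1 rad and linear speed of stand_board below 0.03 m/s), for 0.2 s.
2. the large clip bites the middle of the board's top edge (x of spring_clip in the frame of board_top between -0.006 and 0.006 m and y of spring_clip in the frame of board_top between -0.025 and 0.025 m and z of spring_clip in the frame of board_top between -0.001 and 0.018 m and value of joint jaw between -0.05 and 0.06 rad and angle between the x axis of spring_clip and the x axis of stand_board, either way round below 0.26 rad and angle between the z axis of spring_clip and the z axis of stand_board, either way round below 0.26 rad and contact force between spring_clip and stand_board above 1 N), for 0.2 s.
At the end, for the whole second after the job is handed in: Board upright on the pegs: foot within 3 mm of the slab, 6 mm of centre, 0.1 rad of parallel. Clip gripping its top edge: pivot at most 18 mm above the edge, within 25 mm of the middle and 6 mm of the mid-plane, 0.26 rad of upright and square, jaws closed on the panel. Both at rest (all of step 2 and horizontal distance between stand_board and stand_base below 0.006 m and z of stand_board in the frame of stand_base below 0.018 m and angle between stand_board's own z axis and vertical below 0.06 rad and angle between the x axis of stand_board and the x axis of stand_base, either way round below 0.1 rad and linear speed of each of stand_board, spring_clip below 0.02 m/s); the robot touches nothing.
It fails at once if a bystander moved more than 30 mm (distance of any of small_clip, glue_bottle, tape_roll, glue_stick, eraser, scissors, pencil_cup, pencil_case from where it was at the start of the episode above 0.03 m).
It also fails if it takes over 64 s, if anything falls off the work surface, if the arm or the gripper's body presses on something with over 40 N, if the wrist force passes 120 N, or if a joint passes its speed limit or range.

## Working session

There is one attempt and no reset: what is moved stays moved. The work goes in short steps, Python scripts to look and compute and a shell command to move; the robot and the scene stay as the last step left them, time stands still between calls to the robot, and variables do not carry over. Pictures are saved under pics/ and viewed, at most 10 in all, crops included, and the job is handed in when it is done.

```bash
ls; mkdir -p pics
cat > h.py <<'E'
import numpy as np, cv2
from workcell import bot
def snap(n,f=None):
    c=bot.camera(n); 
    if f: cv2.imwrite('pics/'+f,c['pixels'][:,:,::-1])
    return c
def ray(c,px):
    K=np.array(c['camera_matrix']);E=np.array(c['extrinsics'])
    d=np.linalg.inv(K)@[px[0],px[1],1]; R=E[:3,:3]
    return -R.T@E[:3,3], R.T@d
def atz(c,px,z):
    o,d=ray(c,px); return o+d*(z-o[2])/d[2]
def proj(c,p):
    K=np.array(c['camera_matrix']);E=np.array(c['extrinsics'])
    q=K@(E[:3,:3]@np.array(p)+E[:3,3]); return q[:2]/q[2]
E
python3 - <<'E'
from h import *
np.set_printoptions(precision=3,suppress=True)
s=snap('scene','s1.png');t=snap('top','t1.png')
print(bot.get_obs())
Z=dict(stand_base=0,base_seat=.015,stand_board=0,board_top=.132,clip_rack=0,spring_clip=.083,clip_grip=.113,clip_mouth=.055,small_clip=.075)
for n,c in(('scene',s),('top',t)):
  print(n,ray(c,(320,200)))
  for k,z in Z.items():
    for r in bot.place_of(n,k)[:4]:
      p=np.array(r['centre'])*[640,400]; print(k,round(r['score'],2),p,atz(c,p,z))
E
```

```text
pics
{'clock': 0.1, 'joint_pos': array([-1.171,  0.241,  0.004,  1.335, -0.   ,  1.571]), 'joint_vel': array([-0.001, -0.003,  0.004, -0.   , -0.001, -0.   ]), 'tau': array([  0.   , -37.314,  25.301,   0.011,  -0.   ,  -0.   ]), 'eef_pos': array([ 0.194, -0.46 ,  0.23 ]), 'tool_rot': array([ 0.98 ,  0.199, -0.   , -0.001]), 'ft_force': array([ 0.698,  0.383, -0.131]), 'ft_torque': array([ 0.01 , -0.028, -0.032]), 'grasp_force': 0.0, 'grip_width': 0.0856540750013611}
scene (array([ 1.044, -0.7  ,  0.922]), array([-0.404,  0.617, -0.676]))
stand_base 0.8 [200.576 315.88 ] [ 0.477 -0.301  0.   ]
base_seat 0.77 [199.296 311.   ] [ 0.476 -0.3    0.015]
stand_board 0.95 [372.096 134.68 ] [0.465 0.479 0.   ]
stand_board 0.78 [351.104 180.4  ] [0.521 0.255 0.   ]
stand_board 0.63 [317.312 160.08 ] [0.392 0.281 0.   ]
stand_board 0.47 [284.224 225.6  ] [0.469 0.013 0.   ]
board_top 0.98 [321.408 134.4  ] [0.434 0.239 0.132]
board_top 0.61 [375.808  86.8  ] [0.438 0.535 0.132]
board_top 0.56 [351.424 140.12 ] [0.514 0.259 0.132]
clip_rack 0.79 [279.616 223.8  ] [0.455 0.011 0.   ]
clip_rack 0
[... 728 characters left out ...]
ard 0.98 [191.424 251.68 ] [0.462 0.484 0.   ]
stand_board 0.73 [260.48 231.88] [0.52  0.266 0.   ]
stand_board 0.67 [251.776 276.2  ] [0.381 0.291 0.   ]
board_top 0.98 [165.696 246.6  ] [0.46  0.517 0.132]
board_top 0.62 [244.416 270.2  ] [0.388 0.29  0.132]
board_top 0.59 [256.32 226.52] [0.512 0.259 0.132]
clip_rack 0.95 [341.824 245.92 ] [0.469 0.007 0.   ]
spring_clip 0.65 [354.176 245.4  ] [ 0.457 -0.025  0.083]
clip_grip 0.58 [355.072 245.92 ] [ 0.451 -0.025  0.113]
clip_mouth 0.69 [350.016 249.   ] [ 0.451 -0.014  0.055]
clip_mouth 0.47 [322.624 238.48 ] [0.485 0.068 0.055]
small_clip 0.57 [321.216 239.32 ] [0.479 0.072 0.075]
small_clip 0.35 [355.392 246.88 ] [ 0.454 -0.029  0.075]
```

View pics/s1.png

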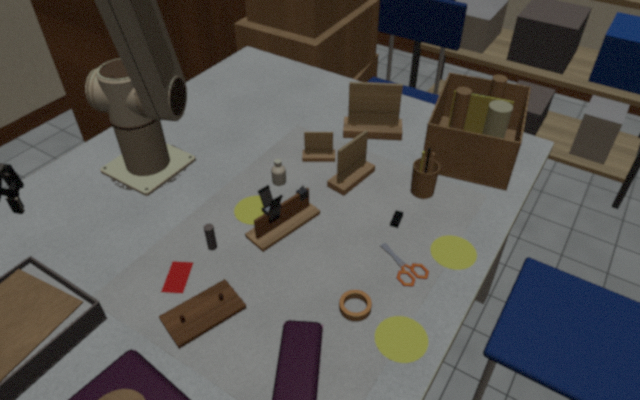

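View pics/t1.png

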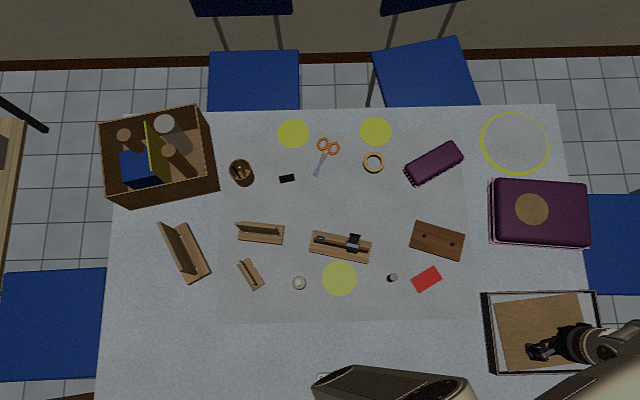

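Candidates for stand_board in the top view are the large board at (185,252), the small one at (250,274) and the middle one at (260,232). Scaled by the rack's 190 mm foot (about 62 px), the middle one's foot is about 145 mm, which fits the given 140 mm. The large one is about 200 mm and the small one about 95 mm. I'll confirm in crops.

Run:
```python
import cv2,numpy as np
t=cv2.imread('pics/t1.png')
a=cv2.resize(t[212:297,150:300],None,fx=5,fy=5,interpolation=cv2.INTER_CUBIC)
a=cv2.convertScaleAbs(a,alpha=1.6);cv2.imwrite('pics/t1a.png',a)
b=cv2.resize(t[210:300,300:475],None,fx=4.5,fy=4.5,interpolation=cv2.INTER_CUBIC)
cv2.imwrite('pics/t1b.png',cv2.convertScaleAbs(b,alpha=1.8))
s=cv2.imread('pics/s1.png')
b=cv2.resize(s[120:350,155:385],None,fx=2.6,fy=2.6,interpolation=cv2.INTER_CUBIC)
cv2.imwrite('pics/s1b.png',cv2.convertScaleAbs(b,alpha=1.8))
```

```text
(no output)
```

View pics/t1a.png

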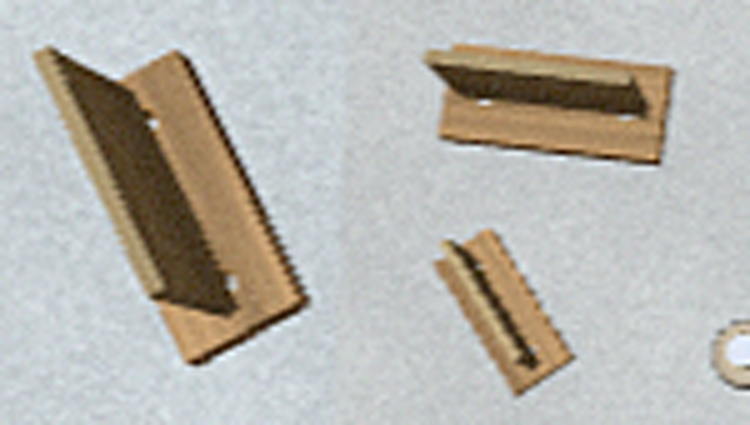

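View pics/t1b.png

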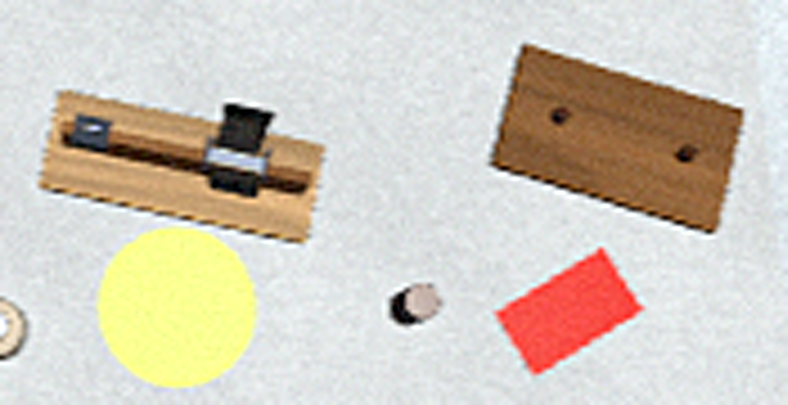

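View pics/s1b.png

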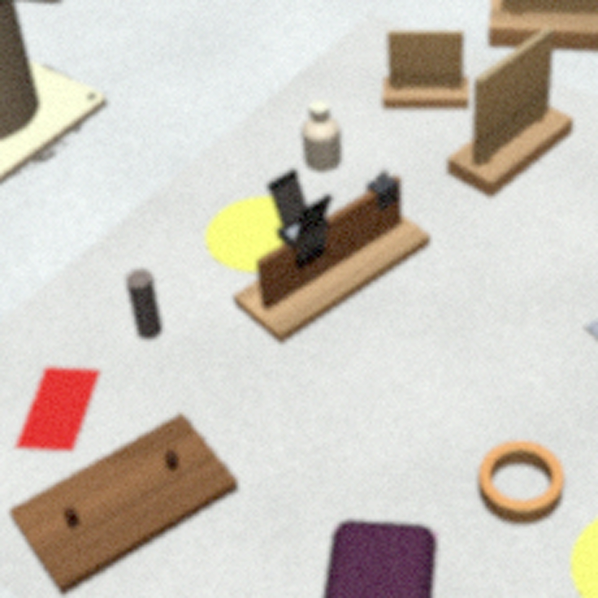

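The middle board has through holes and the right proportions; it stands at top px about (260,232). The base with its two dark pegs is at (437,241) and the large clip is at about (353,244). Next I'll measure poses from the corners.

Run:
```python
from h import *
np.set_printoptions(precision=4,suppress=True)
s=snap('scene');t=snap('top')
A=lambda x,y:((x+.5)/5-.5+150,(y+.5)/5-.5+212)
B=lambda x,y:((x+.5)/4.5-.5+300,(y+.5)/4.5-.5+210)
S=lambda x,y:((x+.5)/2.6-.5+155,(y+.5)/2.6-.5+120)
def show(n,c,f,pts,z):
    P=np.array([atz(c,f(*p),z)[:2] for p in pts]);print(n,P.tolist() and P.round(4).tolist())
    print('   mean',P.mean(0),'edges',[(round(float(np.linalg.norm(b-a)),4),round(float(np.arctan2(*(b-a)[::-1])),3)) for a,b in zip(P,np.roll(P,-1,0))])
show('board foot',t,A,[(452,45),(672,67),(660,160),(440,135)],.022)
show('board top edge',t,A,[(429,57),(632,79)],.132)
show('board top S',s,S,[(549,34),(476,77)],.132)
show('board foot S',s,S,[(572,125),(490,182),(450,160)],.022)
show('base',t,B,[(523,44),(743,108),(717,232),(493,166)],.015)
show('pegs',t,B,[(560,113),(687,152)],.032)
show('base S',s,S,[(183,415),(237,486),(63,590),(12,512)],.015)
show('pegs S',s,S,[(172,452),(71,510)],.033)
show('rack',t,B,[(58,92),(325,145),(303,242),(40,188)],.015)
show('rack S',s,S,[(429,238),(281,337),(236,297)],.015)
show('barrel',t,B,[(206,152),(270,164)],.089)
show('handles',t,B,[(247,108),(235,190)],.13)
show('handles S',s,S,[(285,177),(318,202)],.13)
```

```text
board foot [[0.5542, 0.3281], [0.5365, 0.1885], [0.4774, 0.1962], [0.4966, 0.3342]]
   mean [0.5162 0.2617] edges [(0.1407, -1.697), (0.0596, 3.012), (0.1394, 1.433), (0.0579, -0.107)]
board top edge [[0.5236, 0.3193], [0.5077, 0.2018]]
   mean [0.5156 0.2605] edges [(0.1185, -1.705), (0.1185, 1.436)]
board top S [[0.5298, 0.3088], [0.5052, 0.206]]
   mean [0.5175 0.2574] edges [(0.1057, -1.806), (0.1057, 1.335)]
board foot S [[0.5615, 0.3149], [0.5352, 0.1882], [0.4824, 0.1954]]
   mean [0.5264 0.2328] edges [(0.1295, -1.775), (0.0533, 3.007), (0.1434, 0.986)]
base [[0.5456, -0.2307], [0.496, -0.3809], [0.41, -0.3534], [0.4595, -0.2028]]
   mean [ 0.4778 -0.292 ] edges [(0.1582, -1.89), (0.0903, 2.832), (0.1585, 1.253), (0.0905, -0.314)]
pegs [[0.4928, -0.2482], [0.4635, -0.333]]
   mean [ 0.4781 -0.2906] edges [(0.0897, -1.903), (0.0897, 1.238)]
base S [[0.4658, -0.2063], [0.5513, -0.2385], [0.5002, -0.3845], [0.4153, -0.3553]]
   mean [ 0.4832 -0.2961] edges [(0.0914, -0.36), (0.1547, -1.907), (0.0898, 2.811), (0.1573, 1.245)]
pegs S [[0.495, -0.2502], [0.4655, -0.3358]]
   mean [ 0.4802 -0.293 ] edges [(0.0905, -1.902), (0.0905, 1.239)]
rack [[0.5193, 0.0989], [0.4771, -0.0868], [0.4101, -0.0679], [0.4519, 0.1127]]
   mean [0.4646 0.0142] edges [(0.1904, -1.794), (0.0696, 2.867), (0.1854, 1.344), (0.0688, -0.203)]
rack S [[0.5238, 0.0915], [0.4815, -0.0899], [0.4153, -0.0729]]
   mean [ 0.4735 -0.0238] edges [(0.1863, -1.8), (0.0684, 2.89), (0.197, 0.987)]
barrel [[0.4629, 0.0011], [0.454, -0.0406]]
   mean [ 0.4585 -0.0197] edges [(0.0426, -1.783), (0.0426, 1.359)]
handles [[0.4843, -0.0236], [0.4321, -0.0137]]
   mean [ 0.4582 -0.0186] edges [(0.0532, 2.954), (0.0532, -0.188)]
handles S [[0.4373, -0.0123], [0.4823, -0.0233]]
   mean [ 0.4598 -0.0178] edges [(0.0463, -0.238), (0.0463, 2.904)]
```

Estimates:
- Board: (0.516, 0.261), yaw -0.134.
- Base: (0.479, -0.292), yaw -0.325.
- Clip: (0.459, -0.019), yaw -0.215.

Sizes agree with the spec (foot 140 x 59 mm, pegs 90 mm apart). Moving to the board.

```bash
python3 -m creep '[0.16,0.361,0.02,1.036,0.085,0.16,0.361,0.02,1.036,0.085,0.16,0.361,0.02,1.036,0.085,0.16,0.361,0.02,1.036,0.085,0.16,0.361,0.02,1.036,0.085,0.16,0.361,0.02,1.036,0.085,0.16,0.361,0.02,1.036,0.085,0.16,0.361,0.02,1.036,0.085,0.16,0.361,0.02,1.036,0.085,0.16,0.361,0.02,1.036,0.085]'; python3 -m creep '[0.161,0.361,0,0,0.085,0.161,0.361,0,0,0.085,0.161,0.361,0,0,0.085,0.161,0.361,0,0,0.085,0.161,0.361,0,0,0.085,0.161,0.361,0,0,0.085,0.161,0.361,0,0,0.085,0.161,0.361,0,0,0.085,0.161,0.361,0,0,0.085,0.161,0.361,0,0,0.085]'
python3 - <<'E'
from h import *
from scipy.spatial.transform import Rotation as R
o=bot.get_obs();print(o['eef_pos'],o['joint_pos']);M=R.from_quat(o['tool_rot']).as_matrix();print(M, np.arctan2(M[1,1],M[0,1]))
c=snap('wrist','w1.png');print(c['camera_matrix'],c['T_tool_cam'])
for r in bot.place_of('wrist','board_top'): print(r)
E
```

```text
clock: 1.93
eef_pos: [0.3557, -0.0962, 0.2519]
tool_rot: [0.751, 0.66, 0.001, 0.0]
ft_force: [0.1, -0.6, 0.3]
grip_width: 0.0847
grasp_force: 0.0
clock: 2.77
eef_pos: [0.5167, 0.2659, 0.2505]
tool_rot: [0.752, 0.659, 0.001, -0.0]
ft_force: [0.6, 0.5, 0.7]
grip_width: 0.0848
grasp_force: 0.0
[0.51671702 0.26587948 0.25045447] [4.74683779e-01 3.98095991e-01 2.75124434e-01 1.44671548e+00
 1.03421800e-03 2.17708801e+00]
[[ 1.31227362e-01  9.91352165e-01  5.13942126e-04]
 [ 9.91351191e-01 -1.31227973e-01  1.42687829e-03]
 [ 1.48198247e-03  3.22251664e-04 -9.99998850e-01]] -0.13160757015884367
[[309.70691629   0.         322.67002887]
 [  0.         309.70691629 200.28585229]
 [  0.           0.           1.        ]] [[-1.70586720e-04 -9.55980343e-01 -2.93430665e-01  7.49143748e-02]
 [ 9.99999767e-01  3.08822822e-05 -6.81965313e-04  2.65680419e-04]
 [ 6.61007242e-04 -2.93430713e-01  9.55980115e-01 -1.42961121e-01]
 [ 0.00000000e+00  0.00000000e+00  0.00000000e+00  1.00000000e+00]]
{'centre': [0.307, 0.4288], 'score': 0.95}
{'centre': [0.5061, 0.4927], 'score': 0.56}
```

```bash
cat >> h.py <<'E'
from scipy.spatial.transform import Rotation as Rt
def watz(c,o,px,z):
    K=np.array(c['camera_matrix']);T=np.array(c['T_tool_cam']);u=(np.array(px)-K[:2,2])/K[0,0];r=np.linalg.norm(u)+1e-12
    d=np.append(np.sin(r)*u/r,np.cos(r)); M=Rt.from_quat(o['tool_rot']).as_matrix()
    p=o['eef_pos']+M@T[:3,3]; d=M@T[:3,:3]@d; return p+d*(z-p[2])/d[2]
E
python3 - <<'E'
from h import *
o=bot.get_obs();print(o['eef_pos'])
c=snap('wrist','w1.png')
for n,z in(('board_top',.132),('stand_board',0)):
  for r in bot.place_of('wrist',n): print(n,r['score'],watz(c,o,np.array(r['centre'])*[640,400],z))
E
```

```text
[0.51636083 0.26492023 0.2499019 ]
board_top 0.71 [0.51985081 0.26233476 0.132     ]
board_top 0.66 [0.40734302 0.30058484 0.132     ]
stand_board 0.82 [0.39083174 0.29624307 0.        ]
stand_board 0.72 [0.51882888 0.26052131 0.        ]
stand_board 0.67 [0.45688758 0.49358299 0.        ]
```

View pics/w1.png

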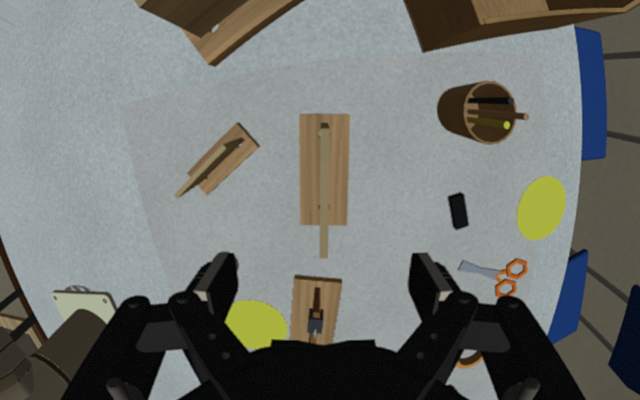

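The picture shows the middle board square under the gripper, with its panel at columns 319-328 and rows 122-258. Descending and gripping.

```bash
python3 -m creep '[0.001,0,-0.04,0,0.085,0.001,0,-0.08,0,0.085,0.001,0,-0.12,0,0.085,0.001,0,-0.15,0,0.085,0.001,0,-0.165,0,0.085,0.001,0,-0.165,0,0.085,0.001,0,-0.165,0,0,0.001,0,-0.165,0,0,0.001,0,-0.165,0,0,0.001,0,-0.165,0,0]'; python3 -m creep '[0,0,0,0,0,0,0,0,0,0,0,0,0.01,0,0,0,0,0.03,0,0,0,0,0.07,0,0,0,0,0.11,0,0,0,0,0.15,0,0,0,0,0.17,0,0,0,0,0.17,0,0]'
```

```text
clock: 3.85
eef_pos: [0.518, 0.2619, 0.0885]
tool_rot: [0.753, 0.658, 0.002, 0.0]
ft_force: [0.1, 0.1, -0.3]
grip_width: 0.0386
grasp_force: 0.0
clock: 4.6
eef_pos: [0.519, 0.2627, 0.2632]
tool_rot: [0.753, 0.658, 0.006, 0.001]
ft_force: [0.2, -0.1, -3.0]
grip_width: 0.0074
grasp_force: 59.5
```

Board held (-3 N, width 7.4 mm). Carrying it to above the base.

```bash
python3 -m creep '[-0.003,-0.03,0,0,0,-0.006,-0.07,0,0,0,-0.008,-0.11,0,-0.03,0,-0.01,-0.15,0,-0.06,0,-0.013,-0.19,0,-0.09,0,-0.016,-0.23,0,-0.12,0,-0.019,-0.27,0,-0.15,0,-0.021,-0.31,0,-0.18,0,-0.024,-0.35,0,-0.19,0,-0.027,-0.39,0,-0.19,0]'; python3 -m creep '[-0.003,-0.04,0,0,0,-0.006,-0.08,0,0,0,-0.009,-0.12,0,0,0,-0.011,-0.145,0,0,0,-0.011,-0.16,0,0,0,-0.011,-0.163,0,0,0,-0.011,-0.163,0,0,0,-0.011,-0.163,0,0,0]'
python3 - <<'E'
from h import *
np.set_printoptions(precision=4,suppress=True)
o=bot.get_obs();print(o['eef_pos'],o['joint_pos'],Rt.from_quat(o['tool_rot']).as_matrix())
c=snap('wrist','w2.png');s=snap('scene','s2.png');t=snap('top','t2.png')
for n,z in(('board_top',.132+.17),('stand_board',.17),('base_seat',.015)):
  for q,k in(('wrist',c),('scene',s),('top',t)):
    for r in bot.place_of(q,n)[:3]:
      p=np.array(r['centre'])*[640,400]
      print(n,q,r['score'],p,watz(k,o,p,z) if q=='wrist' else atz(k,p,z))
w=cv2.resize(cv2.imread('pics/w2.png')[60:360,120:520],None,fx=2,fy=2,interpolation=cv2.INTER_CUBIC)
cv2.imwrite('pics/w2c.png',cv2.convertScaleAbs(w,alpha=1.5))
E
```

```text
clock: 5.43
eef_pos: [0.488, -0.1301, 0.2547]
tool_rot: [0.812, 0.583, -0.001, -0.001]
ft_force: [0.1, 0.7, -3.1]
grip_width: 0.0071
grasp_force: 59.5
clock: 6.1
eef_pos: [0.4785, -0.2902, 0.2555]
tool_rot: [0.812, 0.584, -0.0, -0.001]
ft_force: [0.2, 0.6, -2.7]
grip_width: 0.0072
grasp_force: 59.5
[ 0.4785 -0.2902  0.2555] [-0.5457  0.3547  0.2245  1.4428  0.0008  1.3492] [[ 0.3184  0.948  -0.0015]
 [ 0.948  -0.3184  0.0019]
 [ 0.0013 -0.002  -1.    ]]
board_top wrist 0.56 [325.376 305.6  ] [ 0.4808 -0.2874  0.302 ]
board_top scene 0.94 [178.688 211.92 ] [ 0.4828 -0.2928  0.302 ]
board_top scene 0.87 [374.08  81.72] [0.5535 0.2879 0.302 ]
board_top scene 0.69 [318.592 131.4  ] [0.5546 0.0425 0.302 ]
board_top top 0.8 [241.216 271.88 ] [0.3679 0.2663 0.302 ]
board_top top 0.75 [469.632 222.92 ] [ 0.4735 -0.2924  0.302 ]
board_top top 0.74 [168.192 243.32 ] [0.4412 0.446  0.302 ]
stand_board wrist 0.88 [320.704 204.4  ] [ 0.4774 -0.2882  0.17  ]
stand_board scene 0.81 [190.912 259.   ] [ 0.4768 -0.2883  0.17  ]
stand_board scene 0.79 [314.176 158.8  ] [0.5035 0.1001 0.17  ]
stand_board scene 0.67 [372.288 132.   ] [0.5666 0.2721 0.17  ]
stand_board top 0.79 [251.584 277.68 ] [0.3634 0.2635 0.17  ]
stand_board top 0.79 [187.392 252.68 ] [0.4355 0.4411 0.17  ]
stand_board top 0.74 [450.304 230.92 ] [ 0.4782 -0.286   0.17  ]
base_seat scene 0.88 [199.616 311.28 ] [ 0.4769 -0.3001  0.015 ]
base_seat scene 0.5 [192.832 259.28 ] [ 0.3643 -0.2017  0.015 ]
base_seat top 0.94 [435.008 241.12 ] [ 0.4745 -0.2852  0.015 ]
```

View pics/w2c.png

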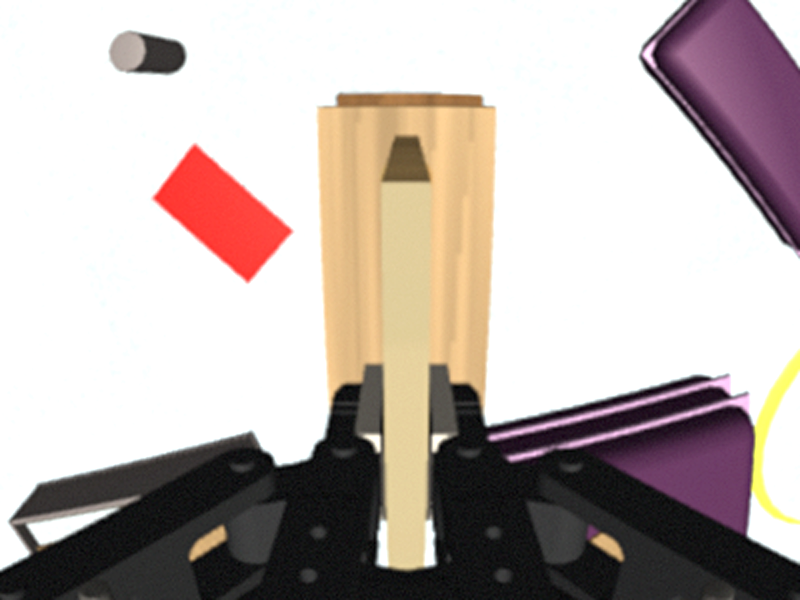

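Run:
```python
from h import *
np.set_printoptions(precision=4,suppress=True)
o=bot.get_obs();c=snap('wrist');print(o['eef_pos'])
M=Rt.from_quat(o['tool_rot']).as_matrix()
W=lambda x,y:((x+.5)/2-.5+120,(y+.5)/2-.5+60)
zb=o['eef_pos'][2]-.0865
for n,p,z in(('foot L',(319,107),zb+.022),('foot R',(495,107),zb+.022),('top L',(383,181),zb+.132),('top R',(429,181),zb+.132),('base L',(337,94),.015),('base R',(482,94),.015)):
  w=watz(c,o,W(*p),z); print(n,w,'tool',(M.T@(w-o['eef_pos']))[:2])
# corner refinement of base by colour fits: pegs now hidden
s=snap('scene');S=lambda p:proj(s,p)
```

```text
[ 0.4786 -0.2915  0.2564]
foot L [ 0.4743 -0.2142  0.1919] tool [ 0.0718 -0.0288]
foot R [ 0.5298 -0.2329  0.1919] tool [0.0719 0.0298]
top L [ 0.4951 -0.232   0.3019] tool [ 0.0616 -0.0034]
top R [ 0.502  -0.2343  0.3019] tool [0.0616 0.0039]
base L [ 0.4632 -0.205   0.015 ] tool [ 0.077  -0.0423]
base R [ 0.5476 -0.2333  0.015 ] tool [0.0771 0.0467]
```

The board sits about 2 mm along +tool-x in the gripper. Correcting by (+0.001, -0.004), then descending to just above the pegs.

```bash
python3 -m creep '[0.001,-0.004,-0.03,0,0,0.001,-0.004,-0.07,0,0,0.001,-0.004,-0.1,0,0,0.001,-0.004,-0.12,0,0,0.001,-0.004,-0.125,0,0,0.001,-0.004,-0.125,0,0,0.001,-0.004,-0.125,0,0]'
python3 - <<'E'
from h import *
np.set_printoptions(precision=4,suppress=True)
o=bot.get_obs();print(o['eef_pos'],o['ft_force'])
c=snap('wrist','w3.png');s=snap('scene','s3.png');t=snap('top','t3.png')
w=cv2.resize(c['pixels'][60:210,220:420,::-1],None,fx=2,fy=2,interpolation=cv2.INTER_CUBIC)
q=cv2.resize(s['pixels'][220:360,140:260,::-1],None,fx=4,fy=4,interpolation=cv2.INTER_CUBIC)[:560,:400]
q=cv2.resize(s['pixels'][230:350,150:260,::-1],(400,436),interpolation=cv2.INTER_CUBIC)
q=q[:300] if 0 else q
im=np.zeros((436,800,3),np.uint8);im[:300,:400]=w;im[:436,400:]=q
cv2.imwrite('pics/m3.png',cv2.convertScaleAbs(im,alpha=1.6))
E
```

```text
clock: 7.38
eef_pos: [0.4803, -0.2961, 0.1324]
tool_rot: [0.812, 0.583, 0.0, 0.001]
ft_force: [0.6, -0.1, -2.3]
grip_width: 0.0071
grasp_force: 59.5
[ 0.4803 -0.2961  0.1324] [ 0.612  -0.0627 -2.3415]
```

View pics/m3.png

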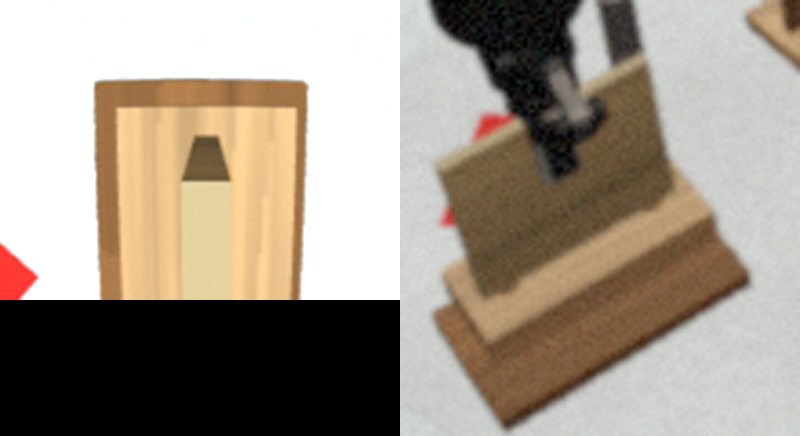

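Run:
```python
from h import *
np.set_printoptions(precision=4,suppress=True)
o=bot.get_obs();c=snap('wrist');t=snap('top');print(o['eef_pos'])
g=c['pixels'].astype(int)
for row in(110,130,150,180):
  print(row,[(x,tuple(g[row,x])) for x in range(264,284,1)] if row==150 else '')
M=Rt.from_quat(o['tool_rot']).as_matrix()
W=lambda x,y:((x+.5)/2-.5+220,(y+.5)/2-.5+60)
zb=o['eef_pos'][2]-.0865
for n,p,z in(('foot L',(117,107),zb+.022),('foot R',(296,107),zb+.022),('base L',(95,82),.015),('base R',(307,82),.015),('base L',(97,200),.015),('base R',(305,200),.015)):
  w=watz(c,o,W(*p),z); print(n,w,'tool',(M.T@(w-o['eef_pos']))[:2])
```

```text
[ 0.4811 -0.2965  0.1336]
110 
130 
150 [(264, (np.int64(167), np.int64(174), np.int64(174))), (265, (np.int64(166), np.int64(173), np.int64(172))), (266, (np.int64(145), np.int64(142), np.int64(138))), (267, (np.int64(111), np.int64(87), np.int64(70))), (268, (np.int64(100), np.int64(69), np.int64(38))), (269, (np.int64(100), np.int64(72), np.int64(43))), (270, (np.int64(99), np.int64(70), np.int64(42))), (271, (np.int64(99), np.int64(71), np.int64(44))), (272, (np.int64(98), np.int64(70), np.int64(42))), (273, (np.int64(99), np.int64(69), np.int64(42))), (274, (np.int64(98), np.int64(70), np.int64(43))), (275, (np.int64(99), np.int64(70), np.int64(43))), (276, (np.int64(99), np.int64(71), np.int64(44))), (277, (np.int64(102), np.int64(74), np.int64(46))), (278, (np.int64(115), np.int64(87), np.int64(57))), (279, (np.int64(138), np.int64(112), np.int64(78))), (280, (np.int64(156), np.int64(129), np.int64(91))), (281, (np.int64(159), np.int64(132), np.int64(95))), (282, (np.int64(155), np.int64(129), np.int64(92))), (283, (np.int64(154), np.int64(127), np.int64(91)))]
180 
foot L [ 0.4764 -0.2191  0.0691] tool [ 0.0719 -0.0294]
foot R [ 0.5328 -0.2382  0.0691] tool [0.0719 0.0301]
base L [ 0.4638 -0.2043  0.015 ] tool [ 0.082  -0.0464]
base R [ 0.5479 -0.2328  0.015 ] tool [0.0818 0.0424]
base L [ 0.4471 -0.2522  0.015 ] tool [ 0.0313 -0.0468]
base R [ 0.532  -0.2809  0.015 ] tool [0.0311 0.0428]
```

Base centre relative to the board is about 0 mm along tool x and -2.4 mm along tool y. The top and scene averages agree with this. Shifting (-0.002, +0.001) and lowering gently.

```bash
python3 -m creep '[-0.002,0.001,0,0,0,-0.002,0.001,-0.004,0,0,-0.002,0.001,-0.008,0,0,-0.002,0.001,-0.011,0,0,-0.002,0.001,-0.014,0,0,-0.002,0.001,-0.017,0,0,-0.002,0.001,-0.02,0,0,-0.002,0.001,-0.02,0,0]'
```

```text
clock: 8.3
eef_pos: [0.4771, -0.2943, 0.1103]
tool_rot: [0.812, 0.583, -0.0, -0.001]
ft_force: [0.3, 0.5, -2.5]
grip_width: 0.0071
grasp_force: 59.4
```

```bash
python3 -m creep '[0,0,-0.003,0,0,0,0,-0.006,0,0,0,0,-0.008,0,0,0,0,-0.01,0,0,0,0,-0.011,0,0,0,0,-0.011,0,0]'
```

```text
clock: 8.8
eef_pos: [0.478, -0.2943, 0.103]
tool_rot: [0.812, 0.584, 0.001, 0.001]
ft_force: [-3.9, 4.9, 11.7]
grip_width: 0.0071
grasp_force: 61.9
```

```bash
python3 -m creep '[0,0,0,0,0.05,0,0,0,0,0.05,0,0,0,0,0.05,0,0,0,0,0.05,0,0,0.03,0,0.05,0,0,0.07,0,0.085,0,0,0.11,0,0.085,0,0,0.15,0,0.085,0,0,0.15,0,0.085]'
python3 - <<'E'
from h import *
np.set_printoptions(precision=4,suppress=True)
o=bot.get_obs();print(o['eef_pos'])
M=Rt.from_quat(o['tool_rot']).as_matrix()
c=snap('wrist','w4.png');s=snap('scene','s4.png')
for q,k in(('wrist',c),('scene',s)):
  for n,z in(('board_top',.147),('stand_board',.015),('clip_grip',.113)):
    for r in bot.place_of(q,n)[:3]:
      p=np.array(r['centre'])*[640,400]
      print(n,q,r['score'],p,watz(k,o,p,z) if q=='wrist' else atz(k,p,z))
w=cv2.resize(c['pixels'][70:270,220:420,::-1],(400,400),interpolation=cv2.INTER_CUBIC)
q=cv2.resize(s['pixels'][240:360,150:270,::-1],(400,400),interpolation=cv2.INTER_CUBIC)
cv2.imwrite('pics/m4.png',cv2.convertScaleAbs(np.hstack([w,q]),alpha=1.6))
E
```

```text
clock: 9.55
eef_pos: [0.4811, -0.2968, 0.2594]
tool_rot: [0.812, 0.583, 0.003, 0.007]
ft_force: [0.6, -0.4, 1.3]
grip_width: 0.0849
grasp_force: 0.0
[ 0.4811 -0.2968  0.2594]
board_top wrist 0.78 [317.504 193.   ] [ 0.4795 -0.2934  0.147 ]
stand_board wrist 0.71 [316.928 164.6  ] [ 0.4785 -0.2933  0.015 ]
board_top scene 0.93 [189.824 267.12 ] [ 0.4722 -0.2922  0.147 ]
board_top scene 0.9 [322.496 132.6  ] [0.4439 0.2291 0.147 ]
board_top scene 0.61 [374.592  83.28 ] [0.4367 0.5275 0.147 ]
stand_board scene 0.85 [373.568 132.68 ] [0.4734 0.4714 0.015 ]
stand_board scene 0.68 [202.816 308.   ] [ 0.4768 -0.2903  0.015 ]
stand_board scene 0.55 [318.72 158.2 ] [0.4016 0.2744 0.015 ]
clip_grip scene 0.9 [269.312 197.8  ] [ 0.456  -0.0196  0.113 ]
clip_grip scene 0.27 [209.408 248.88 ] [ 0.4469 -0.2155  0.113 ]
```

View pics/m4.png

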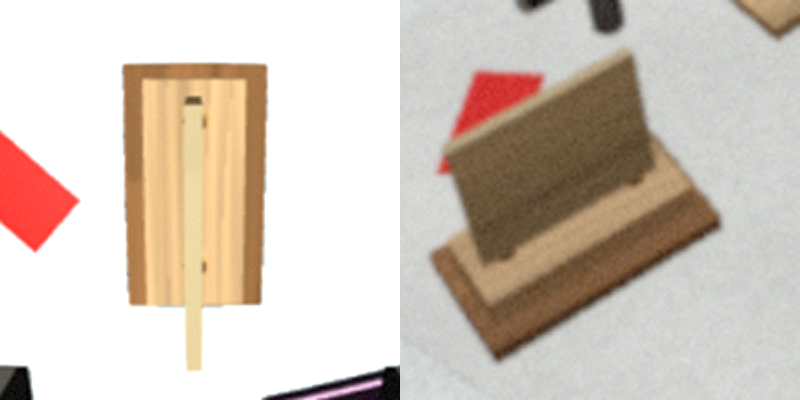

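The left (wrist) view shows the foot parallel inside the slab, with both pegs dark in their holes. The right (scene) view shows the foot flat on the slab. Board's home. Moving above the clip now and checking it with the wrist camera.

```bash
python3 -m creep '[-0.003,0.04,0,0.05,0.085,-0.006,0.08,0,0.11,0.085,-0.008,0.12,0,0.11,0.085,-0.011,0.16,0,0.11,0.085,-0.014,0.2,0,0.11,0.085,-0.017,0.24,0,0.11,0.085,-0.019,0.265,0,0.11,0.085,-0.019,0.275,0,0.11,0.085,-0.019,0.275,0,0.11,0.085,-0.019,0.275,0,0.11,0.085]'
python3 - <<'E'
from h import *
np.set_printoptions(precision=4,suppress=True)
o=bot.get_obs();M=Rt.from_quat(o['tool_rot']).as_matrix();print(o['eef_pos'],np.arctan2(M[1,1],M[0,1]))
c=snap('wrist','w5.png')
for n,z in(('clip_grip',.113),('spring_clip',.083),('clip_mouth',.055)):
    for r in bot.place_of('wrist',n)[:3]:
      p=np.array(r['centre'])*[640,400]
      print(n,r['score'],p,watz(c,o,p,z))
w=cv2.resize(c['pixels'][70:330,200:440,::-1],None,fx=2.3,fy=2.3,interpolation=cv2.INTER_CUBIC)
cv2.imwrite('pics/w5c.png',cv2.convertScaleAbs(w,alpha=2))
E
```

```text
clock: 10.78
eef_pos: [0.4586, -0.0198, 0.2499]
tool_rot: [0.779, 0.628, -0.001, 0.0]
ft_force: [0.4, -0.3, -0.1]
grip_width: 0.0847
grasp_force: 0.0
[ 0.4586 -0.0198  0.2499] -0.21398989602121535
clip_grip 0.66 [322.816 187.92 ] [ 0.459  -0.0189  0.113 ]
spring_clip 0.86 [324.608 177.2  ] [ 0.4615 -0.0159  0.083 ]
clip_mouth 0.79 [321.792 174.4  ] [ 0.4579 -0.0184  0.055 ]
```

View pics/w5c.png

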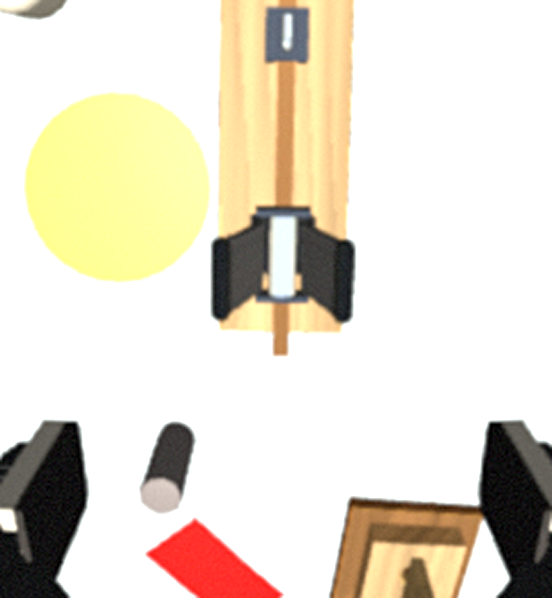

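Picture: the clip straddles the rack and is square to the tool. Its handle ends are at columns 222 and 345, about the centreline. Descending and squeezing.

```bash
python3 -m creep '[0,0.001,-0.04,0,0.085,0,0.001,-0.08,0,0.085,0,0.001,-0.12,0,0.085,0,0.001,-0.145,0,0.085,0,0.001,-0.156,0,0.085,0,0.001,-0.156,0,0.085,0,0.001,-0.156,0,0,0,0.001,-0.156,0,0,0,0.001,-0.156,0,0,0,0.001,-0.156,0,0]';python3 -m creep '[0,0,0,0,0,0,0,0,0,0,0,0,0,0,0,0,0,0,0,0]'
```

```text
clock: 11.82
eef_pos: [0.4612, -0.019, 0.0968]
tool_rot: [0.779, 0.627, 0.002, 0.002]
ft_force: [0.4, -0.3, 10.1]
grip_width: 0.0381
grasp_force: 6.7
clock: 12.15
eef_pos: [0.4624, -0.019, 0.0979]
tool_rot: [0.779, 0.627, 0.003, 0.003]
ft_force: [1.0, -1.0, 8.9]
grip_width: 0.0252
grasp_force: 58.3
```

```bash
python3 -m creep '[0,0,0.01,0,0,0,0,0.02,0,0,0,0,0.035,0,0,0,0,0.06,0,0,0,0,0.09,0,0,0,0,0.12,0,0,0,0,0.14,0,0,0,0,0.14,0,0,0,0,0.14,0,0]'
python3 - <<'E'
from h import *
np.set_printoptions(precision=4,suppress=True)
o=bot.get_obs();M=Rt.from_quat(o['tool_rot']).as_matrix();print(o['eef_pos'],np.arctan2(M[1,1],M[0,1]))
for q in('wrist','scene','top'):
  c=snap(q,'6'+q+'.png')
  for n,z in(('clip_grip',.019),('spring_clip',-.011),('clip_mouth',-.039)):
    for r in bot.place_of(q,n)[:2]:
      p=np.array(r['centre'])*[640,400]; zz=o['eef_pos'][2]+z
      w=watz(c,o,p,zz) if q=='wrist' else atz(c,p,zz)
      print(q,n,r['score'],p,w,'tool',(M.T@(w-o['eef_pos'])))
E
```

```text
clock: 12.9
eef_pos: [0.4598, -0.0186, 0.2364]
tool_rot: [0.779, 0.627, 0.002, 0.002]
ft_force: [0.2, -0.1, -2.2]
grip_width: 0.0252
grasp_force: 59.1
[ 0.4598 -0.0186  0.2364] -0.21496745179740545
wrist clip_grip 0.98 [320.  268.2] [ 0.4597 -0.0141  0.2554] tool [ 0.0044 -0.001  -0.019 ]
wrist clip_grip 0.31 [521.216 191.12 ] [0.5627 0.0012 0.2554] tool [ 0.0414  0.0963 -0.0185]
wrist spring_clip 0.81 [318.272 238.32 ] [ 0.459  -0.0122  0.2254] tool [ 0.0061 -0.0022  0.011 ]
scene clip_grip 0.68 [265.408 150.48 ] [ 0.4606 -0.0231  0.2554] tool [-0.0042  0.0018 -0.019 ]
scene spring_clip 0.61 [265.024 161.8  ] [ 0.4587 -0.0257  0.2254] tool [-0.0072  0.0004  0.011 ]
scene clip_mouth 0.81 [267.2  169.92] [ 0.4572 -0.0193  0.1974] tool [-0.0012 -0.0026  0.039 ]
scene clip_mouth 0.64 [355.328 306.68 ] [ 0.8068 -0.2312  0.1974] tool [-0.1337  0.3841  0.0408]
top clip_grip 0.52 [373.696 164.2  ] [ 0.6487 -0.0724  0.2554] tool [-0.0123  0.1961 -0.018 ]
```

Clip lifted and centred between the fingers. Moving over the board's top edge.

```bash
python3 -m creep '[0.003,-0.04,0,-0.05,0,0.006,-0.08,0,-0.11,0,0.009,-0.12,0,-0.11,0,0.012,-0.16,0,-0.11,0,0.015,-0.2,0,-0.11,0,0.018,-0.24,0,-0.11,0,0.02,-0.265,0,-0.11,0,0.02,-0.274,0,-0.11,0,0.02,-0.274,0,-0.11,0,0.02,-0.274,0,-0.11,0]'
python3 - <<'E'
from h import *
np.set_printoptions(precision=4,suppress=True)
o=bot.get_obs();M=Rt.from_quat(o['tool_rot']).as_matrix();print(o['eef_pos'],np.arctan2(M[1,1],M[0,1]))
for q in('wrist','scene','top'):
  c=snap(q,'7'+q+'.png')
  for n,z in(('board_top',.147),('spring_clip',o['eef_pos'][2]-.011),('clip_mouth',o['eef_pos'][2]-.039)):
    for r in bot.place_of(q,n)[:3]:
      p=np.array(r['centre'])*[640,400]
      w=watz(c,o,p,z) if q=='wrist' else atz(c,p,z)
      if abs(w[1]+.29)<.06: print(q,n,r['score'],p,w,'tool',(M.T@(w-o['eef_pos'])))
  if q=='wrist':
    g=c['pixels'].astype(int)
    for row in(135,145,155): print(row,[int(v) for v in g[row,290:350].sum(1)//3])
E
```

```text
clock: 14.33
eef_pos: [0.4783, -0.2921, 0.2339]
tool_rot: [0.812, 0.583, 0.0, -0.001]
ft_force: [-0.5, 0.5, -1.8]
grip_width: 0.0252
grasp_force: 59.2
[ 0.4783 -0.2921  0.2339] -0.3255992969461704
wrist board_top 0.59 [322.88 210.68] [ 0.4771 -0.296   0.147 ] tool [-0.0041  0.0003  0.0869]
wrist board_top 0.54 [321.408 271.88 ] [ 0.4583 -0.3479  0.147 ] tool [-0.0594 -0.001   0.0868]
wrist spring_clip 0.64 [321.792 240.8  ] [ 0.4794 -0.2876  0.2229] tool [ 0.0046 -0.0003  0.011 ]
135 [77, 76, 77, 78, 78, 90, 116, 134, 137, 134, 132, 134, 134, 131, 125, 124, 123, 121, 124, 130, 130, 132, 133, 129, 124, 118, 109, 98, 111, 129, 135, 136, 134, 135, 134, 135, 135, 136, 131, 112, 108, 124, 135, 140, 141, 139, 133, 132, 130, 129, 129, 129, 131, 132, 132, 130, 133, 134, 135, 140]
145 [75, 77, 77, 79, 78, 82, 114, 135, 136, 134, 132, 132, 132, 129, 127, 124, 122, 122, 124, 129, 131, 133, 133, 130, 124, 118, 116, 117, 125, 132, 134, 136, 136, 136, 137, 134, 134, 135, 134, 128, 126, 130, 138, 141, 141, 137, 133, 131, 127, 125, 128, 134, 138, 136, 129, 129, 132, 133, 135, 136]
155 [75, 77, 75, 7
[... 241 characters left out ...]
137, 133, 129, 129, 130, 131, 133, 131]
scene board_top 0.81 [194.688 270.6  ] [ 0.4863 -0.2935  0.147 ] tool [0.0011 0.0081 0.0869]
scene spring_clip 0.78 [180.992 241.4  ] [ 0.4712 -0.2957  0.2229] tool [-0.0057 -0.0055  0.011 ]
scene spring_clip 0.53 [209.728 248.8  ] [ 0.5283 -0.2808  0.2229] tool [0.0266 0.0438 0.011 ]
scene clip_mouth 0.96 [191.168 252.4  ] [ 0.4845 -0.2897  0.1949] tool [0.0042 0.0051 0.039 ]
top board_top 0.61 [451.52 233.32] [ 0.4753 -0.2962  0.147 ] tool [-0.0049 -0.0014  0.0869]
top spring_clip 0.66 [459.584 233.08 ] [ 0.4624 -0.2926  0.2229] tool [-0.0055 -0.0149  0.011 ]
top clip_mouth 0.62 [454.08 232.28] [ 0.4698 -0.2877  0.1949] tool [ 0.0014 -0.0094  0.039 ]
```

Panel centre is at about column 323 against the centreline 322.7, so it's aligned within a mm. Lowering with the force watched.

```bash
python3 -m creep '[0,0,-0.02,0,0,0,0,-0.035,0,0,0,0,-0.045,0,0,0,0,-0.052,0,0,0,0,-0.058,0,0,0,0,-0.062,0,0,0,0,-0.065,0,0,0,0,-0.065,0,0,0,0,-0.065,0,0]'
```

```text
clock: 15.68
eef_pos: [0.4791, -0.2929, 0.1701]
tool_rot: [0.812, 0.583, 0.0, 0.001]
ft_force: [-0.5, -0.1, -0.1]
grip_width: 0.0255
grasp_force: 59.2
```

```bash
python3 -m creep '[0,0,-0.001,0,0,0,0,-0.002,0,0,0,0,-0.002,0,0,0,0,-0.002,0,0]'
```

```text
clock: 16.02
eef_pos: [0.4794, -0.2932, 0.1699]
tool_rot: [0.812, 0.583, 0.001, 0.002]
ft_force: [-1.4, 2.0, 9.3]
grip_width: 0.0249
grasp_force: 59.6
```

The barrel bears on the edge (about 11 N). Releasing and backing off.

```bash
python3 -m creep '[0,0,0,0,0.03,0,0,0,0,0.04,0,0,0,0,0.05,0,0,0,0,0.06,0,0,0,0,0.085,0,0,0,0,0.085,0,0,0,0,0.085,0,0,0,0,0.085,0,0,0.01,0,0.085,0,0,0.03,0,0.085]'; python3 -m creep '[0,0,0.04,0,0.085,0,0,0.08,0,0.085,0,0,0.1,0,0.085,0,0,0.1,0,0.085,0,0,0.1,0,0.085]'
python3 - <<'E'
from h import *
np.set_printoptions(precision=4,suppress=True)
o=bot.get_obs();M=Rt.from_quat(o['tool_rot']).as_matrix();print(o['eef_pos'])
for q in('wrist','scene','top'):
  c=snap(q,'8'+q+'.png')
  for n,z in(('board_top',.147),('stand_board',.015),('clip_grip',.185),('spring_clip',.155),('clip_mouth',.127)):
    for r in bot.place_of(q,n)[:3]:
      p=np.array(r['centre'])*[640,400]
      w=watz(c,o,p,z) if q=='wrist' else atz(c,p,z)
      if abs(w[1]+.29)<.06: print(q,n,r['score'],p,w)
a=cv2.imread('pics/8wrist.png')[90:330,200:440];b=cv2.imread('pics/8scene.png')[210:360,140:290]
cv2.imwrite('pics/m8.png',cv2.convertScaleAbs(np.hstack([cv2.resize(a,(400,400),interpolation=2),cv2.resize(b,(400,400),interpolation=2)]),alpha=1.8))
E
```

```text
clock: 16.85
eef_pos: [0.477, -0.2916, 0.1955]
tool_rot: [0.812, 0.583, -0.001, -0.003]
ft_force: [0.4, -0.9, -0.5]
grip_width: 0.0853
grasp_force: 0.0
clock: 17.27
eef_pos: [0.4794, -0.2931, 0.2997]
tool_rot: [0.812, 0.583, 0.001, 0.002]
ft_force: [0.2, 0.2, -1.2]
grip_width: 0.0849
grasp_force: 0.0
[ 0.4794 -0.2931  0.2997]
wrist stand_board 0.65 [320.512 161.88 ] [ 0.4776 -0.2929  0.015 ]
wrist clip_grip 0.59 [323.712 195.8  ] [ 0.4808 -0.2937  0.185 ]
wrist spring_clip 0.67 [324.288 182.68 ] [ 0.4829 -0.2899  0.155 ]
wrist clip_mouth 0.82 [317.888 182.2  ] [ 0.4747 -0.2939  0.127 ]
scene board_top 0.81 [191.872 267.88 ] [ 0.4769 -0.2915  0.147 ]
scene stand_board 0.89 [200.832 308.32 ] [ 0.4739 -0.2932  0.015 ]
scene clip_grip 0.74 [188.48 254.2 ] [ 0.4758 -0.2902  0.185 ]
scene spring_clip 0.82 [189.632 262.4  ] [ 0.4695 -0.2879  0.155 ]
scene clip_mouth 0.91 [195.328 272.6  ] [ 0.4765 -0.2861  0.127 ]
top board_top 0.7 [449.472 234.08 ] [ 0.4733 -0.2902  0.147 ]
top stand_board 0.78 [436.032 240.4  ] [ 0.4767 -0.2886  0.015 ]
top clip_grip 0.8 [454.976 232.52 ] [ 0.4708 -0.2934  0.185 ]
top spring_clip 0.57 [450.624 232.28 ] [ 0.477  -0.2913  0.155 ]
top spring_clip 0.27 [430.208 169.52 ] [ 0.6639 -0.2509  0.155 ]
top clip_mouth 0.65 [447.296 235.88 ] [ 0.4716 -0.2899  0.127 ]
```

I've used all ten pictures, so one numeric check: the span and centring of the dark handles in the wrist image, which should be about 56 mm over the ends if the jaws are shut on 8 mm.

Run:
```python
from h import *
np.set_printoptions(precision=4,suppress=True)
o=bot.get_obs();c=snap('wrist');M=Rt.from_quat(o['tool_rot']).as_matrix();print(o['eef_pos'])
g=c['pixels'].max(2);m=(g<50).astype(np.uint8);m[:, :260]=0;m[:,390:]=0
n,l,st,ce=cv2.connectedComponentsWithStats(m)
for i in range(1,n):
  if st[i,4]>40:
    x,y,w,h,a=st[i];print(st[i],[ (M.T@(watz(c,o,p,.2)-o['eef_pos']))[:2] for p in((x,y),(x+w,y+h))])
```

```text
[ 0.4786 -0.2926  0.2974]
[311 167  24   2  47] [array([ 0.0286, -0.0091]), array([0.027 , 0.0098])]
[289 171  28  51 942] [array([ 0.0255, -0.0267]), array([-0.0177, -0.0046])]
[329 171  28  51 934] [array([0.0254, 0.0051]), array([-0.0178,  0.0287])]
[354 253  36   9  68] [array([-0.0467,  0.0273]), array([-0.0564,  0.0602])]
[352 259  38  14 223] [array([-0.0526,  0.0258]), array([-0.0679,  0.0612])]
[ 260  269  130  131 8419] [array([-0.0636, -0.0564]), array([-0.2627,  0.0851])]
```

The handles are symmetric, square and 55.4 mm apart, so the jaws are closed on the panel. Handing in.

```bash
python3 -c "
from workcell import bot; print(bot.job_done())"
```

```text
the job is handed in; nothing more can be done
None
```

The board stands home on the two pegs, the large clip is clipped upright on the middle of its top edge, and the job was handed in at about 17.5 s; it returned no verdict, and I checked the final clip placement from measurements rather than a last picture.

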